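Key the knurled clamp collar onto the sprung spindle and hold it home

TASK

Pick up the knurled steel clamp collar from the bench and put it upright over the spindle of the disc stand. Turn it until the hidden keyways in its underside drop over the spindle's cross pin, then push it fully down against the spring until it is home on the shoulder and keep it held down there: the program finishes while the robot is still holding the collar pushed home. Leave the other things on the bench where they are.

Things in the scene. Friction and masses are not known exactly. Their poses are not given: they have to be found in the camera images.
- collar: Knurled steel collar, loose, standing on the bench: cylinder 50 mm diameter, 38 mm high, 0.2 to 0.33 kg, upright through bore 21 mm. Grip it across any diameter. Origin: centre of its underside; z up along the bore. Its keyways are described at collar_keys.
- collar_keys (a point): Point on the collar's axis, 16 mm above its underside, at the roof of the keyways. Four keyways in the underside run from the bore along the collar's own +x, -x, +y, -y, each 10 mm wide, 16 mm deep and open downwards, reaching 20 mm from the axis; the outer wall hides them from above and from the side.
- stand: Disc stand, fixed to the bench, its place differs each time: round grey foot 110 mm diameter, 18 mm thick; on it a stepped grey pedestal with a coil spring, topped by a shoulder and a bare steel spindle with a cross pin. Origin: centre of the foot's underside, on the bench; z up along the spindle.
- spindle_tip (a point): Centre of the top of the spindle, 120 mm above the bench. The spindle is 18 mm in diameter from the shoulder up to 108 mm above the bench, then a cone to an 8 mm wide tip.
- pin_centre (a point): Point on the spindle's axis where a level steel cross pin goes through it, 80 mm above the bench. Pin: 6 mm diameter, 34 mm long, sticks out 8 mm either side, top 83 mm above the bench. Its direction differs each time, is not told and has nothing to do with any axes given; it can be seen from above. A collar not lined up rests on it with its underside at 83 mm.
- shoulder (a point): Centre of the shoulder round the foot of the spindle, 36 mm diameter, 70 mm above the bench: home is with the collar's underside on it. The collar goes down when any two opposite keyways line up with the pin to about 0.1 rad, so at most a quarter turn is needed, either way round.
- flange (a joint): Sprung flange: dark steel ring, 56 mm outside, 37 mm inside, 6 mm thick, sliding round the shoulder. Value in m: 0 at rest (top 75 mm above the bench), grows as it is pressed down, 0.005 with the collar home, 0.006 at its stop. Spring: 5.4 N to start, 10 N at home; it lifts the collar if let go.
- wrench: Open wrench, 170 mm long, lying between the work places; bystander. Origin under its middle.
- discs: Stack of four dark abrasive discs, 115 mm in diameter, 20 mm high; bystander. Origin: centre of the underside.
- channel: Offcut of blue painted steel channel, 200 x 50 x 50 mm; bystander. Origin: centre of the underside.
- spacer: Smooth flat steel spacer ring, 68 mm outside and 42 mm inside diameter, 16 mm high: not the collar; bystander. Origin: centre of the underside.
- driver: Screwdriver, 190 mm long; bystander. Origin under its middle.
- jar: Amber glass jar with a steel lid, 64 mm in diameter, 85 mm high; bystander. Origin: centre of the underside.
- grinder: Angle grinder lying on its back with the disc up, about 320 mm long and 90 mm high; bystander. Origin: under the middle of its body.

How it is judged:
On the way, in this order (a step that is already met when the one before it is completed fails the run):
1. the collar is over the spindle, upright, not yet home (horizontal distance between collar and stand below 0.006 m and z of collar in the frame of stand between 0.0735 and 0.105 m and angle between collar's own z axis and vertical below 0.15 rad), for 0.1 s.
2. the collar has dropped over the pin and is pushed home (z of collar in the frame of stand below 0.0725 m and value of joint flange above 0.0025 m), for 0.2 s.
At the end, for the whole second after the job is handed in: Collar keyed over the pin: underside within 2.5 mm of the shoulder, within 4 mm of the spindle axis, tilt under 0.1 rad, still; sprung flange pressed down over 2.5 mm; fingers still press the collar with over 2 N, all through the last second (all of step 2 and horizontal distance between collar and stand below 0.004 m and angle between collar's own z axis and vertical below 0.1 rad and height (world z) of collar above 0.065 m and contact force between the fingers and collar above 2 N and linear speed of collar below 0.02 m/s); the arm keeps its last pose, push and grip.
It fails at once if a bystander is moved by more than 30 mm (distance of any of wrench, discs, channel, spacer, driver, jar, grinder from where it was at the start of the episode above 0.03 m).
It also fails if it takes over 61 s, if anything falls off the work surface, if the arm or the gripper's body presses on something with over 40 N, if the wrist force passes 120 N, or if a joint passes its speed limit or range.

ROBOT

A 6-joint arm with a two-finger parallel gripper is mounted at the origin on the work surface. World frame = base frame: x ahead of the robot, y to its left, z up, the work surface at z = 0. Lengths are in m, angles in rad, forces in N, time in s.
With the tool pointing down it reaches from about 0.275 to 0.875 m from the base axis. Payload 12.5 kg.
Tool frame: the origin (TCP) lies on the centre line of the jaws, within the pads' length; the fingertips stand r.finger_overhang ahead of it and the grasp point (between the pads) lies 3 mm ahead of it (r.finger_overhang is the distance from the TCP to the fingertips, in m); z points along the fingers, y is the direction in which the jaws open and shut (so a half turn about z gives the same grasp; the last joint's range is limited). The gripper opens to 85 mm and grips with 20 to 120 N. Pads are 22 mm wide; open, the fingers measure 114 mm over their backs; the gripper's body (76 mm by 85 mm) begins 54 mm behind the grasp point. The pads swing forward as they close: fully open they stand 13 mm farther back than shut.
Start: joints at [-1.259, 0.351, 1.652, -0, 1.139, -0.085], TCP at [0.213, -0.507, 0.253] pointing down, gripper open.
Joint ranges: [-2.75, 2.75], [-0.79, 2.1], [0.01, 2.65], [-1.57, 4.71], [0.07, 3.14], [-2.87, 2.87]. Speed limits (rad/s): [2.22, 2.22, 2.79, 3.14, 3.14, 3.14].

INTERFACE

Orientations are given as a unit quaternion [x, y, z, w].
In Python, from cell import r, optics gives the robot as it stands. The module is installed in compiled form; this text tells all that it offers. Calls block until the motion is done:
- r.move_to(position, orientation): joint-space move of the TCP to a pose.
- r.move_linear(position, rot=None, vel=0.15): straight line of the TCP; rot=None keeps the orientation; vel is the mean speed in m/s.
- r.set_joints(angles): joint-space move.
- r.set_gripper(opening, squeeze=None): opening from 0.0 (shut) to 1.0 (fully open); squeeze is the grip in N (None keeps the last); returns when the fingers have stopped.
- r.sleep(seconds).
- r.inverse_kinematics(position, orientation): joint angles nearest the present ones, or None.
- optics.get_image(name): name is "scene" or "top" or "wrist"; returns a dict with "pixels" (400x640x3 uint8, red, green, blue), "depth" (400x640 float32, m along the optical axis (not along the pixel's ray), 0 where there is no reading), "fx", "fy", "cx", "cy" (pixels), "D" ([k1, k2, p1, p2, k3] as OpenCV has them; the pictures are not rectified), "camera_from_world" (4x4, takes a point from world to camera coordinates); the wrist camera has in their place "mount" (4x4, takes a point from camera to tool coordinates, whose origin is the TCP and whose axes are the flange's). Camera axes: x right, y down, z forward; pixel columns grow to the right and rows downward; lengths in m; the calibration is good to about 2 mm. A picture is of the moment at which its call begins: read the wrist's pose just before it.
A pose or a line that the arm cannot do raises r.PlanningError and nothing moves.
- r.hand_in(): hands the job in, once; it reports no verdict.
Readings, each from a call of its own:
- r.current_t(): time.
- r.current_q(): joint angles.
- r.current_qvel(): joint speeds.
- r.current_effort(): joint torques, N m.
- r.current_tool_pos(): TCP position.
- r.current_ee_rot(): TCP orientation.
- r.current_contact_force(): force on the tool from outside, world axes, zero at the start.
- r.current_torque(): the same for the moment, N m.
- r.current_opening(): opening from 0.0 (shut) to 1.0 (fully open).
Only numpy, scipy, OpenCV 4.12 (cv2) and the standard library are available. Lean on these libraries where they do the work, as an engineer would, in place of code of your own. Each camera call takes 0.05 s, during which the arm holds its last target. There are 200 camera calls.

## Working session

There is one attempt and no reset: what is moved stays moved. The work goes in short steps, each a Python script; the robot and the scene stay as the last script left them, time stands still between calls to the robot, and variables do not carry over. Pictures are saved under pics/ and viewed, about 8 in all and at most 12, crops included, and the job is handed in when it is done.

```bash
mkdir -p pics; ls; cat > h.py <<'E'
import numpy as np, cv2
from cell import r, optics
from scipy.spatial.transform import Rotation as R
def cam(name):
    p=np.array(r.current_tool_pos()); q=np.array(r.current_ee_rot())
    im=optics.get_image(name)
    if name=="wrist":
        T=np.eye(4); T[:3,:3]=R.from_quat(q).as_matrix(); T[:3,3]=p
        im["wfc"]=T@np.array(im["mount"])
    else: im["wfc"]=np.linalg.inv(np.array(im["camera_from_world"]))
    im["K"]=np.array([[im["fx"],0,im["cx"]],[0,im["fy"],im["cy"]],[0,0,1]]); im["D"]=np.array(im["D"],float)
    return im
def save(im,f): cv2.imwrite("pics/"+f,np.ascontiguousarray(im["pixels"][:,:,::-1]))
def rays(im,uv):
    n=cv2.undistortPoints(np.array(uv,float).reshape(-1,1,2),im["K"],im["D"]).reshape(-1,2)
    return np.c_[n,np.ones(len(n))]
def onplane(im,uv,z):
    d=rays(im,uv)@im["wfc"][:3,:3].T; o=im["wfc"][:3,3]
    return o+d*((z-o[2])/d[:,2])[:,None]
def cloud(im):
    v,u=np.mgrid[:400,:640]; n=rays(im,np.c_[u.ravel(),v.ravel()])
    P=n*im["depth"].reshape(-1,1)
    W=P@im["wfc"][:3,:3].T+im["wfc"][:3,3]; W[im["depth"].ravel()==0]=np.nan
    return W.reshape(400,640,3)
def down(yaw):  # tool y along (cos,sin) of yaw in world, z down
    y=np.array([np.cos(yaw),np.sin(yaw),0]); z=np.array([0,0,-1.]); x=np.cross(y,z)
    return R.from_matrix(np.c_[x,y,z]).as_quat()
E
python3 - <<'E'
from h import *
print(r.current_t(), r.finger_overhang, r.current_ee_rot(), r.current_opening())
for n in ("top","scene"):
    im=cam(n); save(im,n+"0.png"); np.savez(n+"0.npz",W=cloud(im)); print(n,im["wfc"].round(3).tolist(),im["fx"],im["D"])
E
```

```text
pics
0.0 0.022 [ 9.80383836e-01  1.97096982e-01 -6.33991504e-05 -5.56305753e-04] 1.0048835058401042
top [[-0.011, -0.986, 0.165, 0.364], [-1.0, 0.009, -0.014, 0.028], [0.012, -0.165, -0.986, 1.341], [0.0, 0.0, 0.0, 1.0]] 469.51915560345435 [-0.13077351  0.          0.          0.          0.        ]
scene [[0.839, 0.441, -0.319, 1.053], [0.544, -0.692, 0.474, -0.687], [-0.012, -0.571, -0.821, 1.293], [0.0, 0.0, 0.0, 1.0]] 464.69083123906717 [-0.03711439  0.          0.          0.          0.        ]
```

View pics/top0.png

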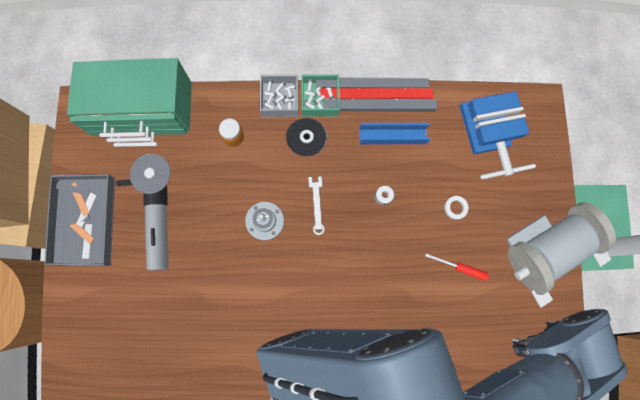

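View pics/scene0.png

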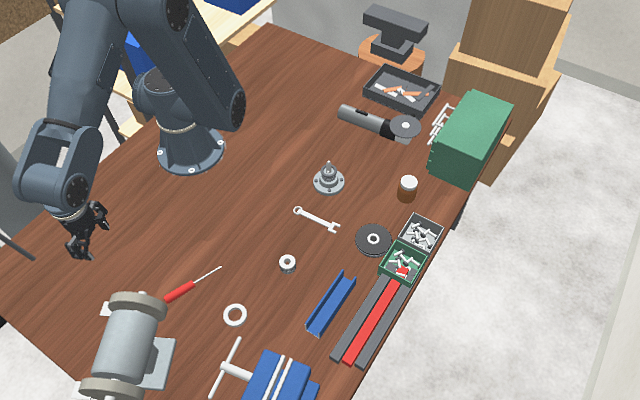

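Top view: the collar is at about (385,195), the stand at (264,220), the spacer at (456,207) and the wrench between the work places at (317,205). Next I'll get rough positions and take a close wrist look at both.

```bash
python3 - <<'E'
from h import *
im=cam("top")
c=onplane(im,[[385,195]],.038)[0]; s=onplane(im,[[264,220]],.05)[0]
print(c,s)
w=cam("wrist"); M=np.array(w["mount"]); print(M.round(3).tolist(),w["fx"],w["D"])
for n,p,z in (("collar",c,.26),("stand",s,.34)):
    # place camera axis over target at the height, tool down with yaw chosen radial
    az=np.arctan2(p[1],p[0]); 
    best=None
    for yaw in (az+np.pi/2,az-np.pi/2):
        q=down(yaw); Rm=R.from_quat(q).as_matrix()
        d=Rm@M[:3,2]; o=Rm@M[:3,3]
        t=(0.05-(z+o[2]))/d[2]; pos=np.r_[p[:2]-(o+d*t)[:2],z]
        j=r.inverse_kinematics(pos,q)
        if j is None: continue
        k=abs(np.array(j)-r.current_q()).max()
        if best is None or k<best[0]: best=(k,pos,q)
    print(n,best); r.move_to(best[1],best[2]); r.sleep(.3)
    im=cam("wrist"); save(im,n+"_w.png"); np.savez(n+"_w.npz",W=cloud(im),px=im["pixels"],wfc=im["wfc"],K=im["K"],D=im["D"])
    print(r.current_t(),r.current_q(),im["wfc"][:3,3])
E
python3 -c "
import cv2,numpy as np
cv2.imwrite('pics/both.png',np.vstack([cv2.imread('pics/%s_w.png'%n)[50:350] for n in('collar','stand')]))"
```

```text
[ 0.58440624 -0.19873561  0.038     ] [0.51529615 0.14150675 0.05      ]
[[0.0, -0.947, -0.322, 0.084], [1.0, -0.001, 0.002, -0.0], [-0.002, -0.322, 0.947, -0.12], [0.0, 0.0, 0.0, 1.0]] 280.16776650074706 [-0.02360516  0.          0.          0.          0.        ]
collar (np.float64(1.5660869976246479), array([ 0.55747821, -0.19011694,  0.26      ]), array([0.1631652 , 0.98659876, 0.        , 0.        ]))
2.2583 [-4.08157460e-01  4.15019597e-01  1.53972698e+00 -3.07676250e-05
  1.18684997e+00 -1.65056113e+00] [ 0.47952441 -0.16307875  0.38010666]
stand (np.float64(0.5774764324129191), array([0.46193964, 0.12614587, 0.34      ]), array([-0.13360226,  0.99103503,  0.        ,  0.        ]))
3.8917 [ 1.68604596e-01  1.37277991e-01  1.71004320e+00  2.17971885e-05
  1.29456203e+00 -1.66948737e+00] [0.38289016 0.10440107 0.45992303]
```

View pics/both.png

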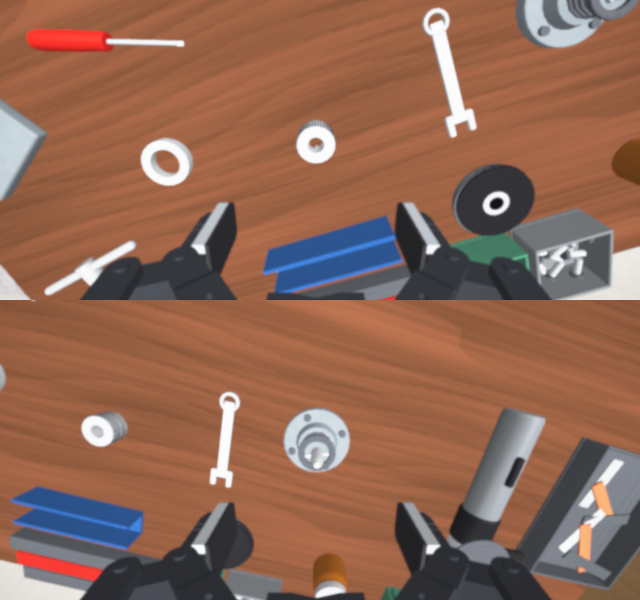

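The wrist view shows the collar top at about (316,192) of the full picture, standing clear of its neighbours, and the stand at about (318,190) with its spindle tip near (319,205). Now I'll measure both and take a closer look at the stand.

```bash
python3 - <<'E'
from h import *
def circ(P):
    A=np.c_[2*P,np.ones(len(P))]; s=np.linalg.lstsq(A,(P**2).sum(1),rcond=None)[0]; return s[:2],np.sqrt(s[2]+s[:2]@s[:2])
def meas(W,px,name,c,s):
    for lab,p,lo,hi,rad in (("collar",c,.033,.043,.04),("foot",s,.014,.022,.07),("tip",s,.112,.126,.03),("spindle",s,.085,.126,.03)):
        m=(np.hypot(W[...,0]-p[0],W[...,1]-p[1])<rad)&(W[...,2]>lo)&(W[...,2]<hi)
        if m.sum()<4: print(name,lab,m.sum()); continue
        P=W[m]; 
        out=[]
        if lab in("collar","foot"):
            h=cv2.convexHull(P[:,:2].astype(np.float32))[:,0]; out=circ(h.astype(float))
        print(name,lab,m.sum(),P.mean(0).round(4),P[:,2].max().round(4),out)
c=[.584,-.199]; s=[.515,.1415]
for f in ("top0","collar_w","stand_w"): meas(np.load(f+".npz")["W"],None,f,c,s)
# closer look at stand
p=np.array(r.current_tool_pos()); q=r.current_ee_rot()
w=cam("wrist"); M=np.array(w["mount"]); Rm=R.from_quat(q).as_matrix()
z=.22; d=Rm@M[:3,2]; o=Rm@M[:3,3]; t=(0.09-(z+o[2]))/d[2]
r.move_to(np.r_[np.array(s)-(o+d*t)[:2],z],q); r.sleep(.3)
im=cam("wrist"); save(im,"st2.png"); W=cloud(im); np.savez("st2.npz",W=W,px=im["pixels"],wfc=im["wfc"],K=im["K"],D=im["D"])
meas(W,None,"close",c,s); print(r.current_t())
cv2.imwrite("pics/st2c.png",cv2.resize(np.ascontiguousarray(im["pixels"][100:300,200:440,::-1]),None,fx=3,fy=3))
E
```

```text
top0 collar 192 [ 0.5872 -0.1972  0.0376] 0.0429 (array([ 0.58681317, -0.19772362]), np.float64(0.024575578154343594))
top0 foot 601 [0.515  0.1416 0.0182] 0.022 (array([0.51818074, 0.1431709 ]), np.float64(0.05419480902132997))
top0 tip 26 [0.5187 0.1428 0.1172] 0.1219 []
top0 spindle 46 [0.517  0.1416 0.1099] 0.1219 []
collar_w collar 955 [ 0.5861 -0.1994  0.0374] 0.0401 (array([ 0.58729147, -0.1997783 ]), np.float64(0.025168409268995648))
collar_w foot 3457 [0.5138 0.1262 0.0174] 0.022 (array([0.51808269, 0.141103  ]), np.float64(0.054421965093934516))
collar_w tip 0
collar_w spindle 341 [0.5174 0.1353 0.0933] 0.1032 []
stand_w collar 662 [ 0.5857 -0.1984  0.0377] 0.0407 (array([ 0.58665965, -0.19902332]), np.float64(0.024963414756092685))
stand_w foot 1604 [0.5058 0.1392 0.0176] 0.022 (array([0.51789404, 0.1421879 ]), np.float64(0.05429742349319738))
stand_w tip 78 [0.5164 0.1418 0.117 ] 0.1211 []
stand_w spindle 192 [0.514  0.1416 0.108 ] 0.1211 []
close collar 1064 [ 0.5854 -0.1924  0.0374] 0.0406 (array([ 0.58680909, -0.19768651]), np.float64(0.024410886971542308))
close foot 3055 [0.5047 0.1392 0.0176] 0.022 (array([0.51772141, 0.14247777]), np.float64(0.054406488348624826))
close tip 185 [0.5162 0.1422 0.1169] 0.1207 []
close spindle 427 [0.5142 0.1416 0.1086] 0.1207 []
4.875
```

View pics/st2c.png

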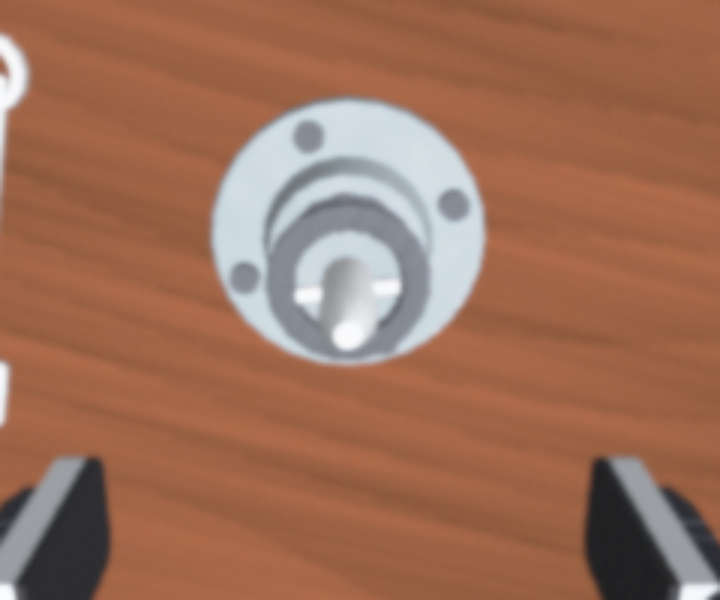

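The close view shows the spindle tip at full-picture (316,212) and the cross pin from about (300,199) to (333,196). The foot circle fits agree within about 1 mm. Next: cross-check, then grasp.

```bash
python3 - <<'E'
from h import *
d=dict(np.load("st2.npz"))
f=lambda u,v:[200+u/3-.33,100+v/3-.33]
print("tip",onplane(d,[f(347,335)],.12),"pin",onplane(d,[f(300,296),f(398,287)],.08))
c=np.array([.587,-.1988])
for j6 in (-1.0,):
    best=min((abs(r.inverse_kinematics(np.r_[c,.1],down(y))[5]-j6),y) for y in np.arange(-np.pi,np.pi,.1) if r.inverse_kinematics(np.r_[c,.1],down(y)) is not None)
yaw=best[1]; print("yaw",yaw,best)
q=down(yaw)
r.set_gripper(1.0,60)
r.move_to(np.r_[c,.13],q); r.move_linear(np.r_[c,.06],vel=.15); r.move_linear(np.r_[c,.028],vel=.08)
print("F",r.current_contact_force(),r.current_q())
r.set_gripper(0.0,60); print("open",r.current_opening(),r.current_contact_force())
r.move_linear(np.r_[c,.17],vel=.15); r.sleep(.3)
print(r.current_opening(),r.current_contact_force(),r.current_t(),r.current_tool_pos())
im=cam("wrist"); W=cloud(im); save(im,"gr.png"); np.savez("gr.npz",W=W)
T=(W-r.current_tool_pos())@R.from_quat(r.current_ee_rot()).as_matrix()
m=(np.hypot(T[...,0],T[...,1])<.032)&(abs(T[...,2])<.03)
h=np.histogram(T[...,2][m],bins=np.arange(-.03,.031,.002)); print(h[0])
cv2.imwrite("pics/grc.png",cv2.resize(np.ascontiguousarray(im["pixels"][180:400,180:460,::-1]),None,fx=2.5,fy=2.5))
E
```

```text
tip [[0.51794919 0.14233671 0.12      ]] pin [[0.52417274 0.1279156  0.08      ]
 [0.51263659 0.15812604 0.08      ]]
yaw 0.5584073464102102 (np.float64(0.03994493445639291), np.float64(0.5584073464102102))
F [ 0.59204873 -0.32173631 -0.10735981] [-4.01678024e-01  7.66804001e-01  1.59188477e+00 -2.49260152e-05
  7.83477320e-01 -9.60049259e-01]
open 0.5577073484323873 [-0.69575298 -0.72756828  5.55473366]
0.5586049562360251 [ 0.65311023 -0.53339792 -2.31248636] 9.4417 [ 0.58685901 -0.19873016  0.1695353 ]
[  95   83   65   58   64  192  406  141  145  212 5142 1051  466  370
  312  317  322  279  269  264  221  183  168  147  134  129  133  120
   73   20]
```

View pics/grc.png

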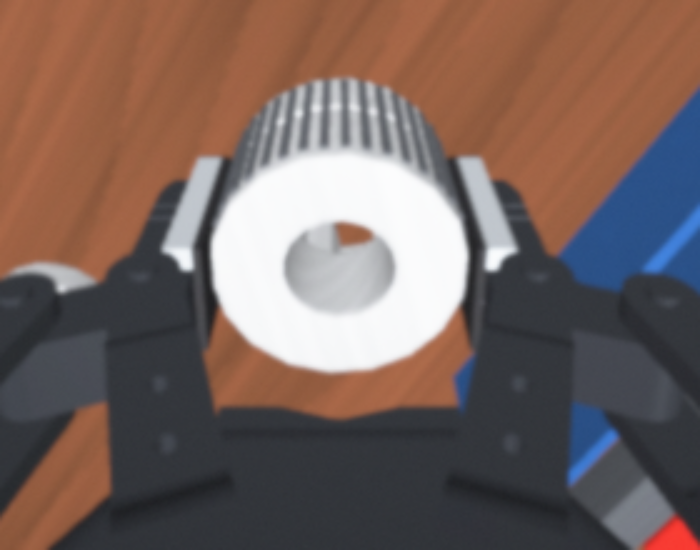

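The collar is held squarely and centred, with its top face 10 mm behind the TCP as planned. A keyway edge even shows through the bore at crop (337,238). Next: fit the collar's offset in the tool frame, go over the spindle and lower until touching.

```bash
cat >> h.py <<'E'
S=np.array([.5179,.1423])
OFF=np.array([0.,0.])
def tgt(yaw,z):
    q=down(yaw); o=R.from_quat(q).as_matrix()@np.r_[OFF,0]
    return np.r_[S-o[:2],z],q
E
python3 - <<'E'
import h
from h import *
W=np.load("gr.npz")["W"]
T=(W-r.current_tool_pos())@R.from_quat(r.current_ee_rot()).as_matrix()
m=(np.hypot(T[...,0],T[...,1])<.032)&(abs(T[...,2]+.009)<.003)&(abs(T[...,1])<.0255)
ys=T[m][:,:2]; bins=[]
hull=cv2.convexHull(ys.astype(np.float32))[:,0].astype(float)
A=np.c_[2*hull,np.ones(len(hull))]; s=np.linalg.lstsq(A,(hull**2).sum(1),rcond=None)[0]
print("off",s[:2],np.sqrt(s[2]+s[:2]@s[:2]),np.median(T[m][:,2]))
OFF=h.OFF[:]=np.round(s[:2],4)
open("h.py","a").write(f"OFF=np.array({OFF.tolist()})\n")
best=min((abs(j[5]+1.0),y) for y in np.arange(-np.pi,np.pi,.05) if (j:=r.inverse_kinematics(tgt(y,.2)[0],down(y))) is not None)
yaw=best[1]; open("h.py","a").write(f"YAW0={yaw}\n"); print("yaw",yaw)
p,q=tgt(yaw,.175); r.move_to(p,q); print(r.current_q(),r.current_tool_pos()-p); r.sleep(.2); F0=np.array(r.current_contact_force()); print("F0",F0)
for z in (.15,.135,.12):
    r.move_linear(tgt(yaw,z)[0],vel=.06); print(z,r.current_tool_pos()-tgt(yaw,z)[0],r.current_contact_force()-F0)
    if np.linalg.norm(r.current_contact_force()-F0)>20: break
else:
    r.sleep(.2)
    for z in np.arange(.117,.105,-.001):
        r.move_linear(tgt(yaw,z)[0],vel=.03); r.sleep(.05); f=r.current_contact_force()-F0
        print(z.round(4),(r.current_tool_pos()-tgt(yaw,z)[0]).round(4),f.round(1))
        if f[2]>10: break
print(r.current_t()); save(cam("wrist"),"on.png")
E
```

```text
off [0.00078254 0.00050794] 0.025753203023007317 -0.008703940724033358
yaw 1.1584073464101916
[ 1.78305298e-01  4.24334753e-01  1.75841522e+00 -2.46422103e-04
  9.58443981e-01 -9.78534221e-01] [ 5.31521631e-04 -7.94632187e-04  6.67603569e-05]
F0 [-0.51631266  0.038394   -2.16676245]
0.15 [-2.43061408e-05  1.59739633e-05 -2.14519707e-04] [ 0.87211194 -0.19779319 -0.42166483]
0.135 [-1.78412588e-04 -4.03900064e-05 -3.89760223e-04] [ 1.80887663 -0.14576997 -0.28394339]
0.12 [-2.14217826e-04 -6.28297086e-05 -4.36432808e-04] [-0.64553448  0.2754624  -0.95710132]
0.117 [-0.0002  0.0001 -0.0002] [-1.2  1.3 -1.5]
0.116 [-0.0002  0.0001 -0.0001] [-2.6  2.3 -0.4]
0.115 [-0.0001  0.0001 -0.    ] [-3.4  3.6  0.9]
0.114 [-0.0001  0.0001 -0.    ] [-3.6  3.4  1.4]
0.113 [-0.0001  0.0001 -0.    ] [-3.8  4.2  1.3]
0.112 [-0.0001  0.0001 -0.    ] [-3.4  2.7  0.8]
0.111 [-0.0001  0.0001  0.0004] [-5.3  3.4  6.6]
0.11 [-0.      0.0001  0.0011] [-9.2  1.7 15.3]
14.9667
```

View pics/on.png

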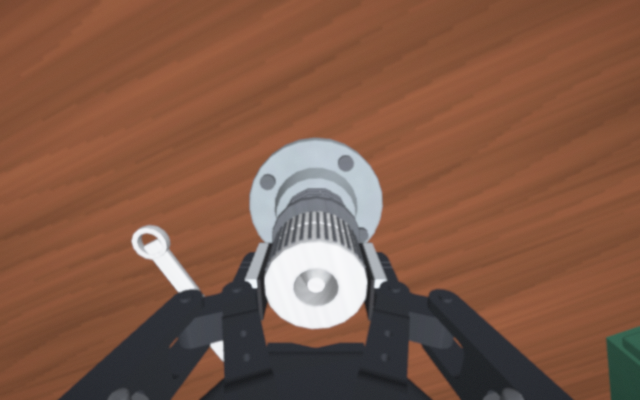

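It sits on the spindle, resting on the pin: contact came with the underside at 83 mm as expected. I'll shift slightly to relieve the side load, then turn in steps under a light push.

```bash
cat >> h.py <<'E'
S=S+np.array([-.0008,.0005])
E
python3 - <<'E'
from h import *
F0=np.array([-.52,.04,-2.17]); zc=.110
y=YAW0; j0=r.current_q()[5]
sgn=1 if r.inverse_kinematics(*tgt(y+.1,zc))[5]>j0 else -1
n=0
for k in range(24):
    p,q=tgt(y,zc); r.move_to(p,q); r.sleep(.05)
    f=r.current_contact_force()-F0; e=r.current_tool_pos()-p
    print(k,round(y,3),"j6 %.2f"%r.current_q()[5],e.round(4),f.round(1),"Mz %.2f"%r.current_torque()[2],"%.4f"%r.current_opening())
    if e[2]<.0003 and f[2]<6: print("DROPPED?"); break
    if np.linalg.norm(f)>60: print("force"); break
    y+=sgn*.08
print(r.current_t(),"y",y)
E
```

```text
0 1.158 j6 -0.98 [ 0.0007 -0.0003  0.0012] [-5.7 -2.1 13.2] Mz 0.03 0.5633
1 1.078 j6 -0.90 [ 0.0008 -0.0002  0.0012] [-5.3 -0.4 11.2] Mz -0.10 0.5619
2 0.998 j6 -0.82 [ 0.0008 -0.0001  0.0011] [-3.6 -0.1 11.5] Mz -0.07 0.5619
3 0.918 j6 -0.74 [ 0.0009 -0.0001  0.0011] [-4.3 -0.4 10.5] Mz -0.04 0.5570
4 0.838 j6 -0.66 [ 0.0009 -0.0001  0.0011] [-4.1  0.3 10.4] Mz -0.02 0.5621
5 0.758 j6 -0.58 [ 0.0011 -0.      0.0012] [-2.5  0.2 10.8] Mz -0.07 0.5607
6 0.678 j6 -0.50 [0.0012 0.     0.0013] [-2.6  0.2 10.2] Mz -0.03 0.5619
7 0.598 j6 -0.42 [0.0013 0.     0.0013] [-1.8  1.  10.7] Mz -0.13 0.5562
8 0.518 j6 -0.34 [0.0013 0.     0.0012] [-1.4  0.5 10.2] Mz -0.06 0.5627
9 0.438 j6 -0.26 [ 0.0012 -0.0001  0.001 ] [0.1 0.3 9.2] Mz -0.07 0.5628
10 0.358 j6 -0.18 [ 0.0007 -0.0001  0.0003] [ 3.1 -0.5  3.2] Mz -0.08 0.5610
11 0.278 j6 -0.10 [ 0.0002 -0.     -0.0001] [ 2.9 -0.1  0.1] Mz -0.05 0.5601
DROPPED?
18.6167 y 0.27840734641019177
```

It dropped in. Now push home in small steps.

```bash
python3 - <<'E'
from h import *
F0=np.array([-.52,.04,-2.17]); y=0.2784
for z in np.arange(.109,.089,-.001):
    p,q=tgt(y,z); r.move_linear(p,vel=.03); r.sleep(.08)
    f=r.current_contact_force()-F0; t=np.array(r.current_tool_pos())
    print(z.round(4),(t-p).round(4),"under %.4f"%(t[2]-.028),f.round(1))
    if f[2]>28 or np.linalg.norm(f)>45: break
r.sleep(.5); print(r.current_tool_pos(),r.current_contact_force()-F0,r.current_opening(),r.current_t())
im=cam("wrist"); W=cloud(im); save(im,"home.png"); np.savez("home.npz",W=W)
m=(np.hypot(W[...,0]-S[0],W[...,1]-S[1])<.024)&(np.hypot(W[...,0]-S[0],W[...,1]-S[1])>.013)&(W[...,2]>.095)
P=W[m]; n=np.linalg.svd(P-np.median(P,0),full_matrices=0)[2][2]
print("collar top z",np.median(P[:,2]),np.percentile(P[:,2],[10,90]),"n",n)
save(cam("scene"),"scene1.png")
cv2.imwrite("pics/homec.png",np.vstack([cv2.imread("pics/home.png")[100:],cv2.imread("pics/scene1.png")[100:400]]))
E
```

```text
0.109 [0.0003 0.0001 0.0001] under 0.0811 [3.7 1.4 1.5]
0.108 [0.0003 0.0001 0.0001] under 0.0801 [5.7 1.7 2.2]
0.107 [0.0004 0.0001 0.0001] under 0.0791 [5.7 1.6 0.9]
0.106 [0.0004 0.0001 0.    ] under 0.0780 [5.7 2.5 1.7]
0.105 [ 0.0004  0.0001 -0.    ] under 0.0770 [6.3 2.5 1.2]
0.104 [ 0.0004  0.     -0.    ] under 0.0760 [7.7 2.2 2.8]
0.103 [0.0004 0.0001 0.0002] under 0.0752 [6.8 2.  4.6]
0.102 [0.0004 0.0001 0.0003] under 0.0743 [4.7 2.5 6.9]
0.101 [0.0004 0.0001 0.0004] under 0.0734 [5.1 3.  7. ]
0.1 [0.0004 0.0001 0.0005] under 0.0725 [3.9 1.4 8.3]
0.099 [0.0004 0.0001 0.0005] under 0.0715 [2.6 1.8 8.9]
0.098 [0.0005 0.0001 0.0007] under 0.0707 [ 4.   1.6 12. ]
0.097 [0.0005 0.0001 0.0016] under 0.0706 [-1.3 -0.  25. ]
0.096 [0.0005 0.0001 0.0026] under 0.0706 [-5.5 -0.2 37.5]
[0.51736565 0.14201431 0.09856963] [-5.69174363 -0.48082958 37.00458225] 0.5633732714238117 23.7833
collar top z 0.1083873717163831 [0.10688076 0.16926431] n [ 0.08735588  0.99509653 -0.04638789]
```

View pics/homec.png

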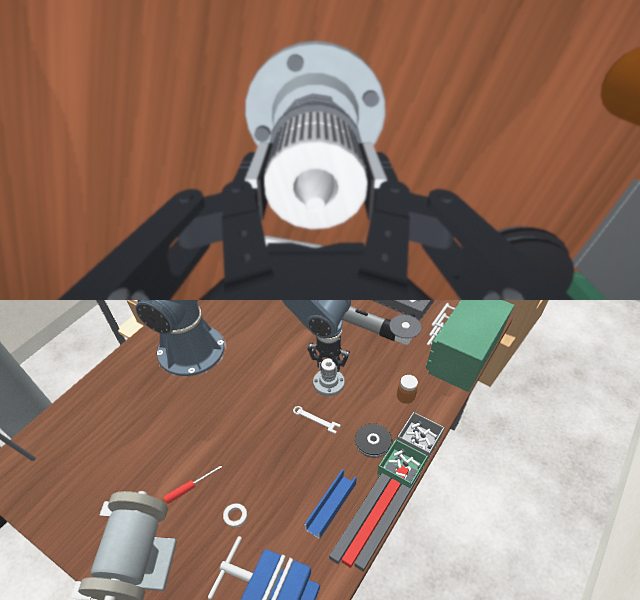

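The collar is home: there is a hard stop at underside ≈70.6 mm by the arm and the top face reads 108.4 mm (70.4 mm underside). The scene view shows the bystanders where they were. I'll ease the push to about 25 N, check, and hand in.

```bash
python3 - <<'E'
from h import *
p,q=tgt(.2784,.097); r.move_linear(p,vel=.03); r.sleep(.4)
print(r.current_tool_pos(),r.current_contact_force(),r.current_opening(),r.current_t())
r.hand_in()
E
```

```text
[0.51730197 0.14200762 0.09862239] [-2.47836189  1.08235828 23.55303704] 0.5628265994102519 24.5333
the job is handed in; nothing more can be done
```

I gripped the collar, lowered it over the spindle and turned it about 0.88 rad under a light push until it dropped over the pin. I then pushed it down to the hard stop and handed the job in at about 24.5 s, with the robot still holding it there. No verdict was reported.

**Last checks:**
- **Height:** the underside was at about 70.6 mm by the arm, and 70.4 mm from the depth camera's view of the top face. Home is 70 mm.
- **Push:** the wrist reading was about 24 N down (about 26 N after zeroing). The jaws were still closed on the collar with the grip set to 60 N.
- **Side position:** the TCP was within about 1 mm of the stand's measured axis.
- **Bystanders:** none looked moved in the scene view, though I only checked this by eye.

**Failed or unmeasured:** my plane fit for the collar's tilt picked up gripper points and gave no usable value. Tilt was only judged from the picture and from the collar seating flat. The flange's travel was not read directly. I infer it from the collar's height and from the spring force rising as I pushed down, then the hard stop.

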